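Put the lidded tins back on their cork mats on the window shelf

ROBOT

A 6-joint arm with a two-finger parallel gripper is mounted at the origin on the work surface. World frame = base frame: x ahead of the robot, y to its left, z up, the work surface at z = 0. Lengths are in mm, angles in rad, forces in N, time in s.
With the tool pointing down it reaches from about 400 to 925 mm from the base axis. Payload 12.5 kg.
Tool frame: the origin (TCP) lies at the very end of the fingers, on their centre line; the grasp point (between the pads) lies 19 mm behind it; z points along the fingers, y is the direction in which the jaws open and shut (so a half turn about z gives the same grasp; the last joint's range is limited). The gripper opens to 95 mm and grips with 3 to 60 N. Pads are 20 mm wide; open, the fingers measure 119 mm over their backs; the gripper's body (75 mm by 180 mm) begins 59 mm behind the grasp point.
Start: joints at [1.089, 0.491, 1.559, -0, 1.092, -0.106], TCP at [229.37, 581.409, 214.661] pointing down, gripper open.
Joint ranges: [-3.1, 3.1], [-0.84, 2.19], [0.05, 2.79], [-1.13, 4.28], [0.06, 2.93], [-2.69, 2.69]. Speed limits (rad/s): [2.22, 2.22, 2.79, 3.14, 3.14, 3.14].

INTERFACE

Orientations are given as [roll, pitch, yaw] about the fixed x, y, z axes, in that order (R = Rz(yaw) Ry(pitch) Rx(roll)).
In Python, from cell import env gives the robot as it stands.
- The arm moves only by the shell command python3 -m pendant 'ROWS'. ROWS is JSON, a list that holds one entry, the list of rows, each a list of 5 numbers: the opening, from 0 (shut) to 1 (fully open), then the shift along the tool's x, y, z in m, then the turn about the tool's z in rad. A call has exactly 8 rows; each row is the pose to reach, as a shift and turn from the pose commanded when the call began, along the tool's axes at that moment; what a row does not reach only later rows make up. A row lasts 1/10 s, in which the tool goes at most 50 mm and 8.59 degrees, less where a joint would pass 70% of its speed; a pose out of reach is approached as far as the arm can. A call with a gripper value outside its range is refused whole. The fingers move at their own pace and stop on an object; the grip force is fixed at half the most. Time passes only in rows, so rows that repeat a pose let the fingers close, or fill a call up. It gives the time, the measured TCP pose, the force and the opening at its end, in the units of the state.
- env.state(): the state, without advancing time (a new reading comes with each control period).
- env.read_camera(name): name is "scene" or "top" or "wrist"; returns a dict with "image" (480x640x3 uint8, blue, green, red), "range_z" (480x640 float32, mm along the optical axis (not along the pixel's ray), 0 where there is no reading), "fx", "fy", "cx", "cy" (pixels), "dist" ([k1, k2, p1, p2, k3] as OpenCV has them; the pictures are not rectified), "rvec" (rotation vector, rad) and "tvec" (3), from world to camera coordinates, as OpenCV has them; the wrist camera has in their place "tool_from_camera" (4x4, takes a point from camera to tool coordinates, whose origin is the TCP and whose axes are the flange's). Camera axes: x right, y down, z forward; pixel columns grow to the right and rows downward; lengths in mm; the calibration is good to about 2 mm. A picture is of the moment at which its call begins: read the wrist's pose just before it.
- env.job_done(): hands the job in, once; it reports no verdict.
The state is a dict: "t": time; "joints": joint angles; "qvel": joint speeds; "tau": joint torques, N m; "eef_pos": TCP position; "tcp_rot": TCP orientation; "ft_force": force on the tool from outside, world axes, zero at the start; "moment": the same for the moment, N m; "opening": opening from 0.0 (shut) to 1.0 (fully open).
Only numpy, scipy, OpenCV 4.12 (cv2) and the standard library are available. Lean on these libraries where they do the work, as an engineer would, in place of code of your own. Each camera call takes 0.05 s, during which the arm holds its last target. There are 200 camera calls.

TASK

Put the four wooden-lidded metal tins back on the low pine shelf, each standing upright in the middle of the cork mat cut to its own shape and size, with the square and the oblong tin turned to line up with their mats. Keep the tins upright as you carry them, and leave the flask and the glass jar where they stand.

Things in the scene. Friction and masses are not known exactly. Their poses are not given: they have to be found in the camera images.
- tin_wide_mid (a point): Bare metal tin with a flat wooden lid of nearly the same outline, wide and low, round: 66 mm diameter, 64 mm high with the lid. Loose, starts standing on the table in front of the shelf. The point is at its centre, half-way up; z is up along its axis.
- tin_slim_mid (a point): Bare metal tin with a flat wooden lid of nearly the same outline, slim and tall, round: 42 mm diameter, 100 mm high with the lid. Loose, starts standing on the table in front of the shelf. The point is at its centre, half-way up; z is up along its axis.
- tin_square_mid (a point): Bare metal tin with a flat wooden lid of nearly the same outline, square: 52 x 52 mm, 84 mm high with the lid. Loose, starts standing on the table in front of the shelf. The point is at its centre, half-way up; z is up along its axis, x and y are square to its sides.
- tin_oblong_mid (a point): Bare metal tin with a flat wooden lid of nearly the same outline, oblong: 84 mm long (its x axis) by 44 mm (its y axis), 60 mm high with the lid. Loose, starts standing on the table in front of the shelf. The point is at its centre, half-way up; z is up along its axis.
- mat_wide_top (a point): Fixed cork mat 5 mm thick lying on the shelf (shelf top 60 mm above the table), large round, 90 mm diameter. The point is at the centre of its upper face, 65 mm above the table.
- mat_slim_top (a point): Fixed cork mat 5 mm thick lying on the shelf (shelf top 60 mm above the table), small round, 66 mm diameter. The point is at the centre of its upper face, 65 mm above the table.
- mat_square_top (a point): Fixed cork mat 5 mm thick lying on the shelf (shelf top 60 mm above the table), square, 76 x 76 mm. The point is at the centre of its upper face, 65 mm above the table; x and y are square to its sides.
- mat_oblong_top (a point): Fixed cork mat 5 mm thick lying on the shelf (shelf top 60 mm above the table), oblong, 108 mm (its x axis) by 68 mm (its y axis), long side roughly along the shelf. The point is at the centre of its upper face, 65 mm above the table. The low pine plank shelf is 130 mm deep and 740 mm long, runs roughly from the robot's right to its left beyond the tins, and carries the four mats in a row about 120 mm apart; which mat lies where in the row varies.
- flask: Tall black steel vacuum flask with a push-button stopper, 80 mm diameter, 258 mm high, standing loose at one end of the shelf (an orange mug stands at the other end; which end varies). Origin at the centre of its underside. Not to be moved.
- glass_jar: Clear glass jar with a steel screw lid, 68 mm diameter, 105 mm high, standing loose on the table between the robot and the tins. Origin at the centre of its underside. Not to be moved.

How it is judged (in metres and radians):
At the end, for the whole second after the job is handed in: Each of the four tins stands at rest and upright (within 0.1 rad) on the mat of its own shape and size, its centre within 12 mm of the mat's centre; the oblong tin's long side lies along its mat's long side and the square tin's sides along its mat's sides (any quarter turn), within 0.2 rad (horizontal distance between tin_wide_mid and mat_wide_top below 0.012 m and z of tin_wide_mid in the frame of mat_wide_top between 0.027 and 0.037 m and angle between each of tin_wide_mid, tin_slim_mid, tin_square_mid, tin_oblong_mid's own z axis and vertical below 0.1 rad and linear speed of each of tin_wide, tin_slim, tin_square, tin_oblong below 0.02 m/s and horizontal distance between tin_slim_mid and mat_slim_top below 0.012 m and z of tin_slim_mid in the frame of mat_slim_top between 0.045 and 0.055 m and horizontal distance between tin_square_mid and mat_square_top below 0.012 m and z of tin_square_mid in the frame of mat_square_top between 0.037 and 0.047 m and horizontal distance between tin_oblong_mid and mat_oblong_top below 0.012 m and z of tin_oblong_mid in the frame of mat_oblong_top between 0.025 and 0.035 m and angle between the x axis of tin_oblong_mid and the x axis of mat_oblong_top, either way round below 0.2 rad and (angle between the x axis of tin_square_mid and the x axis of mat_square_top, either way round below 0.2 rad or angle between the y axis of tin_square_mid and the x axis of mat_square_top, either way round below 0.2 rad)); the robot touches nothing.
It fails at once if a tin is tipped over (angle between any of tin_wide_mid, tin_slim_mid, tin_square_mid, tin_oblong_mid's own z axis and vertical above 0.7 rad).
It fails at once if the flask or the glass jar is shifted by more than 20 mm (distance of any of flask, glass_jar from where it was at the start of the episode above 0.02 m).
It also fails if it takes over 134 s, if anything falls off the work surface, if the arm or the gripper's body presses on something with over 40 N, if the wrist force passes 120 N, or if a joint passes its speed limit or range.

## Working session

There is one attempt and no reset: what is moved stays moved. The work goes in short steps, Python scripts to look and compute and a shell command to move; the robot and the scene stay as the last step left them, time stands still between calls to the robot, and variables do not carry over. Pictures are saved under pics/ and viewed, about 12 in all and at most 16, crops included, and the job is handed in when it is done.

```bash
ls; mkdir -p pics; python3 - <<'E'
from cell import env
import cv2,numpy as np,pickle
s=env.state();print(s)
for n in("top","scene"):
    d=env.read_camera(n);cv2.imwrite(f"pics/{n}0.png",d["image"]);pickle.dump(d,open(f"{n}0.pkl","wb"))
    print(n,d["fx"],d["fy"],d["cx"],d["cy"],d["dist"],d["rvec"],d["tvec"],(d["range_z"]>0).mean())
E
```

```text
pics
{'t': 0.0, 'joints': array([ 1.08938939e+00,  4.91568405e-01,  1.55946964e+00, -1.24009713e-05,
        1.09170307e+00, -1.05622574e-01]), 'qvel': array([-6.35509675e-05, -1.05668704e-03, -2.78002255e-04, -1.53685143e-03,
       -3.19087861e-04, -1.30712225e-03]), 'tau': array([-1.91343832e-03, -6.12640071e+01, -2.58183235e+01,  6.92352327e-02,
        4.80918330e-02, -8.76712147e-05]), 'eef_pos': array([229.25243458, 581.1622362 , 214.04930529]), 'tcp_rot': array([-3.14044944e+00, -1.10140750e-04,  2.76581395e+00]), 'ft_force': array([ 0.09732181, -0.00592098, -0.08226122]), 'moment': array([ 0.012533  ,  0.00389739, -0.01848876]), 'opening': 1.002750930768297}
top 539.7533580101777 539.7533580101777 320.98099982300306 232.7827548277306 [-0.01287535  0.          0.          0.          0.        ] [ 2.15618624 -2.10901113  0.18751401] [  -1.37689281  521.58399124 1113.56420583] 0.995927734375
scene 450.0236030061913 450.0236030061913 320.0809638720033 235.74622921740522 [-0.02241729  0.          0.          0.          0.        ] [ 1.95771598  1.45874517 -0.58458839] [-171.48330684 -312.6141836  1207.14500567] 0.996103515625
```

View pics/top0.png

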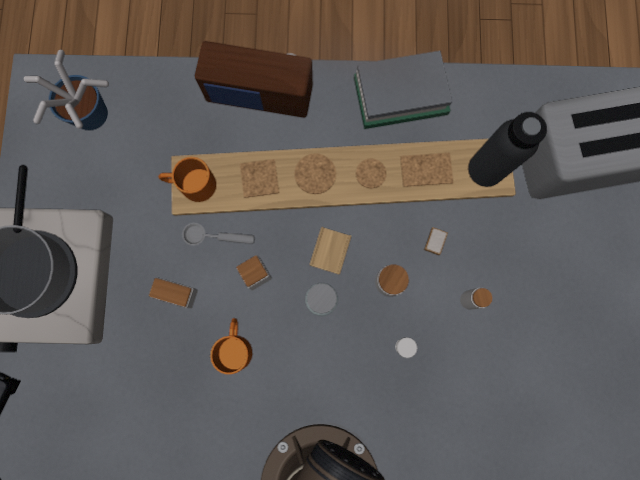

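View pics/scene0.png

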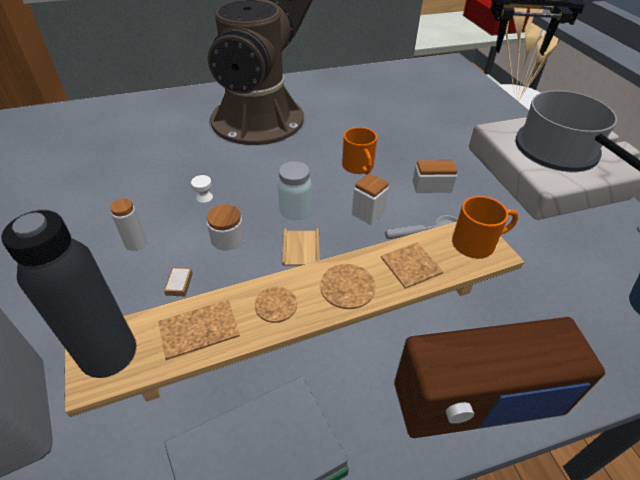

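```bash
cat > h.py <<'E'
import cv2,numpy as np,pickle
def cloud(d):
    """world xyz per pixel"""
    h,w=d["range_z"].shape
    u,v=np.meshgrid(np.arange(w),np.arange(h))
    K=np.array([[d["fx"],0,d["cx"]],[0,d["fy"],d["cy"]],[0,0,1]])
    n=cv2.undistortPoints(np.stack([u,v],-1).reshape(-1,1,2).astype(float),K,np.array(d["dist"])).reshape(h,w,2)
    P=np.dstack([n,np.ones((h,w))])*d["range_z"][...,None]
    R=cv2.Rodrigues(np.array(d["rvec"]))[0]
    return (P-np.array(d["tvec"]))@R
def blob(d,W,seed,zr,hue=None,r=60):
    """connected region round seed pixel with world height in zr"""
    m=((W[...,2]>zr[0])&(W[...,2]<zr[1])).astype(np.uint8)
    if hue is not None: m&=hue
    n,l=cv2.connectedComponents(m,connectivity=4)
    k=l[seed[1],seed[0]]
    p=W[(l==k)] if k else np.zeros((0,3))
    return p
def rect(p):
    (c,s,a)=cv2.minAreaRect(p[:,:2].astype(np.float32))
    if s[0]<s[1]: s=(s[1],s[0]);a+=90
    return np.round([*c,*s,(a+90)%180-90],1),np.round(np.r_[p.mean(0),np.median(p[:,2]),len(p)],1)
E
python3 - <<'E'
from h import *
d=pickle.load(open("top0.pkl","rb"));W=cloud(d)
hsv=cv2.cvtColor(d["image"],cv2.COLOR_BGR2HSV)
for n,s in dict(table=(280,400),shelf=(230,165)).items(): print(n,W[s[1],s[0]])
for n,s,h in(("oblong",(171,292),60),("square",(252,269),84),("wide",(393,280),64),("slim",(481,298),100),("jar",(321,299),105),("stopper",(406,348),30),("flask",(525,130),258)):
    print(n,W[s[1],s[0]].round(),hsv[s[1],s[0]]);p=blob(d,W,s,(h-9,h+9))
    if len(p):print(*rect(p))
# mats: by height above shelf, saturation
for s in((260,179),(315,174),(371,174),(427,170),(225,165),(343,170)): print(s,W[s[1],s[0]].round(1),hsv[s[1],s[0]])
E
```

```text
table [168.28687864  88.8777713    3.76698185]
shelf [664.29860253 210.89071628  56.944756  ]
oblong [387. 318.  62.] [ 13 142 120]
[387.7 321.8  82.3  41.3  75.1] [387.4 320.7  60.   60.1 781. ]
square [436. 149.  87.] [ 14 143 128]
[433.5 150.8  50.2  47.2  32.4] [433.2 150.4  83.8  84.  553. ]
wide [ 422. -142.   64.] [ 13 144 119]
[ 425.1 -140.4   62.    60.9  -88.9] [ 424.3 -141.2   63.8   63.7  716. ]
slim [ 386. -314.   99.] [ 13 142 126]
[ 388.5 -316.    37.6   37.2  -40.6] [ 388.3 -315.3   99.4   99.6  308. ]
jar [377.   7. 102.] [135   4 116]
[380.4   7.4  57.8  57.8  46.1] [379.8   7.7 105.  105.  695. ]
stopper [ 283. -172.   43.] [  0   4 173]
flask [ 659. -332.  318.] [114  12 105]
(260, 179) [630.7 142.9  70.3] [ 15 109 148]
(315, 174) [645.2  25.8  67.7] [ 16 110 139]
(371, 174) [649.3 -94.8  63.1] [ 15 115 137]
(427, 170) [ 661.  -215.7   63.5] [ 15 109 147]
(225, 165) [662.7 220.9  61.5] [ 17  98 145]
(343, 170) [657.5 -34.4  61.1] [ 17  97 153]
```

```bash
python3 - <<'E'
import cv2
a=cv2.imread("pics/top0.png")[130:230,160:520]
cv2.imwrite("pics/c1.png",cv2.resize(a,(792,220),interpolation=cv2.INTER_CUBIC))
E
python3 -m pendant --help | head -20
```

```text
invalid input: not JSON, or not a number
```

```bash
cat >> h.py <<'E'
def topix(d,P):
    K=np.array([[d["fx"],0,d["cx"]],[0,d["fy"],d["cy"]],[0,0,1]])
    return cv2.projectPoints(np.float64(P),np.array(d["rvec"]),np.array(d["tvec"]),K,np.array(d["dist"]))[0].reshape(-1,2)
def onplane(d,uv,z):
    K=np.array([[d["fx"],0,d["cx"]],[0,d["fy"],d["cy"]],[0,0,1]])
    n=cv2.undistortPoints(np.float64(uv).reshape(-1,1,2),K,np.array(d["dist"])).reshape(-1,2)
    R=cv2.Rodrigues(np.array(d["rvec"]))[0];r=np.c_[n,np.ones(len(n))]@R;o=-R.T@np.array(d["tvec"])
    return o+r*((z-o[2])/r[:,2])[:,None]
E
python3 - <<'E'
from h import *
S=dict(square=(632,141,40),wide=(646,24,45),slim=(648,-96,34),oblong=(660,-215,54))
tiles=[]
for cam in("top","scene"):
    d=pickle.load(open(cam+"0.pkl","rb"))
    # rectified orthographic view of plane z=65: 1px=1mm ; rows=x, cols=-y
    X,Y=np.meshgrid(np.arange(720,560,-1.),np.arange(220,-300,-1.),indexing="ij")
    uv=topix(d,np.stack([X,Y,0*X+65],-1).reshape(-1,3)).reshape(*X.shape,2).astype(np.float32)
    I=cv2.remap(d["image"],uv,None,cv2.INTER_CUBIC);tiles.append(I)
    g=cv2.GaussianBlur(I,(0,0),3)[...,0].astype(float) # blue
    m0=(g>0)
    b=cv2.GaussianBlur(I,(0,0),3).astype(int)
    for n,(x,y,r) in S.items():
        r0,c0=int(720-x),int(220-y);q=b[max(r0-62,0):r0+62,max(c0-60,0):c0+60,2].astype(np.uint8) # red: cork darker than pine
        t,m=cv2.threshold(q,0,1,cv2.THRESH_BINARY_INV+cv2.THRESH_OTSU)
        k,l,st,ce=cv2.connectedComponentsWithStats(m);i=l[r0-max(r0-62,0),min(c0,60)]
        mm=(l==i).astype(np.uint8);v,u=np.nonzero(mm)
        P=np.c_[720-(v+max(r0-62,0)),220-(u+max(c0-60,0))].astype(float)
        print(cam,n,t,rect(np.c_[P,0*P[:,:1]])[0],P.mean(0).round(1),len(P))
cv2.imwrite("pics/ortho.png",cv2.resize(np.vstack(tiles),None,fx=1.5,fy=1.5))
E
```

```text
top square 143.0 [634.3 146.2  81.6  80.9 -81.6] [634.7 145.4] 6068
top wide 142.0 [646.7  26.2  90.8  89.8  18.4] [646.8  25.7] 6243
top slim 143.0 [650.1 -94.3  69.3  64.8 -26.6] [648.8 -94.3] 3606
top oblong 144.0 [ 661.5 -215.5  120.1   75.8  -83.7] [ 661.5 -213.5] 8380
scene square 192.0 [633.  141.5 122.  119.    0. ] [630.8 141.5] 8270
scene wide 196.0 [653.6  25.9  96.7  89.9 -22.4] [653.9  24.8] 6747
scene slim 189.0 [650.  -95.5 120.  119.    0. ] [651.3 -94.4] 11096
scene oblong 192.0 [ 660.  -214.5  120.   119.     0. ] [ 654.7 -211.3] 6637
```

View pics/ortho.png

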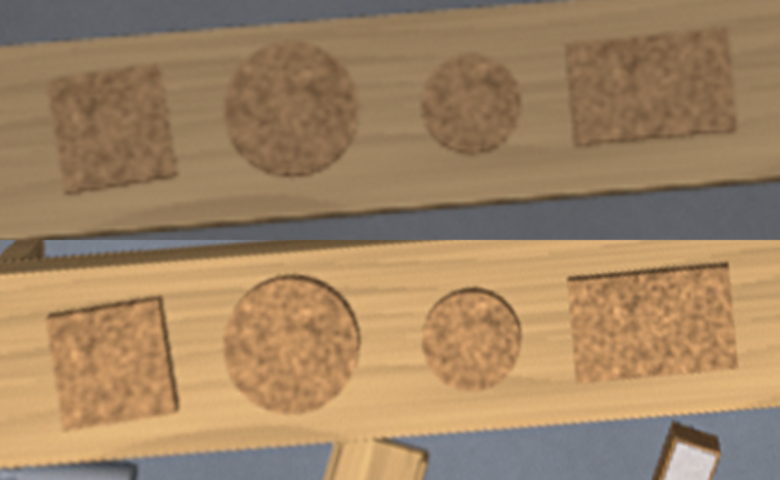

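```bash
cat > go.py <<'E'
# usage: go.py x y z jawdeg -> tool-frame shift (m) and turn (rad) from here
import sys,numpy as np
from cell import env
from scipy.spatial.transform import Rotation as Ro
s=env.state();x,y,z,j=map(float,sys.argv[1:5])
R=Ro.from_euler("xyz",s["tcp_rot"]).as_matrix()
now=np.degrees(np.arctan2(R[1,1],R[0,1]));t=(now-j+180)%360-180
if abs(t)>100:t-=np.sign(t)*180
print("t",round(s["t"],1),"pos",s["eef_pos"].round(1),"jaw",now.round(1),"F",s["ft_force"].round(1),"open",round(s["opening"],3),"j6",s["joints"][5].round(2))
print("shift",(R.T@(np.array([x,y,z])-s["eef_pos"])/1000).round(4),"turn",np.radians(t).round(3))
E
python3 go.py 388 321 150 -14.9
python3 - <<'E'
from h import *
# cross-check lids from scene camera
d=pickle.load(open("scene0.pkl","rb"));W=cloud(d)
t=dict(oblong=(387.5,321,60),square=(433.4,150.5,84),wide=(424.8,-141,64),slim=(388.4,-315.7,100),jar=(380,7.5,105))
for n,(x,y,z) in t.items():
    u,v=topix(d,[[x,y,z]])[0].round().astype(int);p=blob(d,W,(u,v),(z-7,z+8));print(n,(u,v),*(rect(p) if len(p) else [W[v,u]]))
print(W[340,105])
E
```

```text
t 0.1 pos [229.3 581.2 214.1] jaw 68.5 F [ 0.6 -0.3 -0.8] open 0.998 j6 -0.11
shift [-0.2431 -0.1837  0.0643] turn 1.455
oblong (np.int64(435), np.int64(165)) [392.1 321.6  81.9  43.7  74.2] [394.8 319.4  60.7  61.4 530. ]
square (np.int64(371), np.int64(182)) [437.5 151.6  49.7  49.1 -57.8] [440.7 150.2  84.6  85.3 464. ]
wide (np.int64(224), np.int64(214)) [ 428.3 -141.9   62.6   61.4  -29. ] [ 431.  -142.    65.    65.4  693. ]
slim (np.int64(121), np.int64(205)) [ 390.9 -316.3   37.    36.1   31.5] [ 393.8 -315.6  100.5  101.3  302. ]
jar (np.int64(294), np.int64(170)) [383.    7.5  59.9  58.3   0.5] [387.    6.8 105.8 106.4 546. ]
[ 702.33637128 -322.92142146  137.9495845 ]
```

```bash
python3 -m pendant '[[[1,-0.01,-0.008,0,0.06],[1,-0.03,-0.022,0,0.16],[1,-0.055,-0.04,0,0.28],[1,-0.08,-0.06,0,0.4],[1,-0.105,-0.08,0,0.52],[1,-0.13,-0.1,0,0.64],[1,-0.15,-0.115,0,0.72],[1,-0.16,-0.12,0,0.76]]]'; python3 go.py 390 321 130 -15.4
```

```text
t: 0.9
eef_pos: [334.8, 409.5, 214.6]
tcp_rot: [-3.141, 0.0, 2.002]
ft_force: [-0.2, 0.6, -0.1]
opening: 0.999
t 0.9 pos [334.8 409.5 214.6] jaw 24.7 F [-0.2  0.6 -0.1] open 0.999 j6 0.33
shift [-0.1035  0.0132  0.0846] turn 0.7
```

```bash
python3 -m pendant '[[[1,-0.01,0.001,0.008,0.08],[1,-0.026,0.003,0.022,0.18],[1,-0.046,0.006,0.038,0.3],[1,-0.066,0.009,0.054,0.42],[1,-0.084,0.011,0.068,0.53],[1,-0.096,0.012,0.078,0.62],[1,-0.102,0.013,0.083,0.68],[1,-0.1035,0.0132,0.0846,0.7]]]'; python3 go.py 390 321 18 -15.4
python3 - <<'E'
from cell import env
import cv2
d=env.read_camera("wrist");cv2.imwrite("pics/w1.png",d["image"])
E
```

```text
t: 1.7
eef_pos: [389.9, 322.6, 129.3]
tcp_rot: [-3.141, 0.001, 1.304]
ft_force: [-0.5, 0.4, 0.2]
opening: 0.998
t 1.7 pos [389.9 322.6 129.3] jaw -15.3 F [-0.5  0.4  0.2] open 0.998 j6 0.83
shift [-0.0015  0.0006  0.1113] turn 0.002
```

View pics/w1.png

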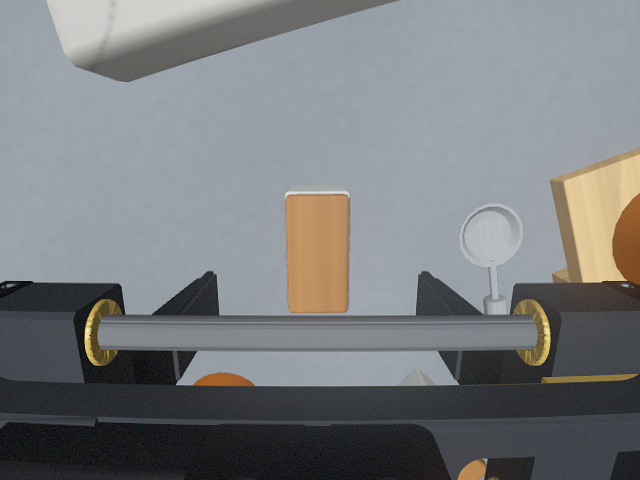

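```bash
python3 -m pendant '[[[1,0,0,0.008,0],[1,-0.001,0,0.024,0],[1,-0.001,0,0.044,0],[1,-0.0015,0,0.064,0],[1,-0.0015,0,0.084,0],[1,-0.0015,0,0.1,0],[1,-0.0015,0,0.109,0],[1,-0.0015,0,0.111,0]]]' && python3 -m pendant '[[[1,0,0,0,0],[0,0,0,0,0],[0,0,0,0,0],[0,0,0,0,0],[0,0,0,0,0],[0,0,0,0,0],[0,0,0,0,0],[0,0,0,0,0]]]'; python3 go.py 390 321 18 -15.4
```

```text
t: 2.55
eef_pos: [388.9, 321.5, 18.2]
tcp_rot: [-3.141, 0.001, 1.307]
ft_force: [0.5, -0.2, 0.1]
opening: 0.997
t: 3.35
eef_pos: [389.4, 321.3, 19.1]
tcp_rot: [3.142, -0.0, 1.306]
ft_force: [1.9, -1.5, 0.4]
opening: 0.468
t 3.4 pos [389.4 321.3  19.1] jaw -15.2 F [ 1.9 -1.5  0.4] open 0.468 j6 0.82
shift [-0.0001  0.0007  0.0011] turn 0.004
```

```bash
python3 -m pendant '[[[0,0,0,-0.005,0],[0,0,0,-0.018,0],[0,0,0,-0.04,0],[0,0,0,-0.07,0],[0,0,0,-0.1,0],[0,0,0,-0.125,0],[0,0,0,-0.14,0],[0,0,0,-0.145,0]]]'; python3 go.py 663.3 -214.5 164 5.2
```

```text
t: 4.15
eef_pos: [389.6, 321.5, 165.7]
tcp_rot: [3.14, -0.002, 1.306]
ft_force: [-1.4, -0.5, -2.8]
opening: 0.462
t 4.2 pos [389.6 321.5 165.7] jaw -15.2 F [-1.4 -0.5 -2.8] open 0.462 j6 0.82
shift [-0.4457  0.4045  0.0015] turn -0.356
```

```bash
python3 -m pendant '[[[0,-0.006,0.005,0,0],[0,-0.018,0.016,0,0],[0,-0.035,0.032,0,0],[0,-0.056,0.051,0,0],[0,-0.078,0.071,0,0],[0,-0.1,0.091,0,0],[0,-0.122,0.111,0,0],[0,-0.144,0.131,0,0]]]' && python3 -m pendant '[[[0,-0.022,0.02,0,0],[0,-0.044,0.04,0,0],[0,-0.066,0.06,0,0],[0,-0.088,0.08,0,0],[0,-0.11,0.1,0,0],[0,-0.132,0.12,0,0],[0,-0.15,0.136,0,0],[0,-0.16,0.145,0,0]]]'; python3 go.py 663.3 -214.5 164 5.2
```

```text
t: 4.95
eef_pos: [478.0, 146.3, 162.8]
tcp_rot: [-3.14, 0.001, 1.306]
ft_force: [0.6, 0.1, -2.7]
opening: 0.462
t: 5.75
eef_pos: [576.1, -46.4, 162.6]
tcp_rot: [-3.14, 0.0, 1.304]
ft_force: [0.1, 0.3, -2.1]
opening: 0.462
t 5.8 pos [576.1 -46.4 162.6] jaw -15.3 F [ 0.1  0.3 -2.1] open 0.462 j6 0.07
shift [-0.1392  0.1284 -0.0017] turn -0.357
```

```bash
python3 -m pendant '[[[0,-0.01,0.009,0,-0.03],[0,-0.028,0.026,0,-0.08],[0,-0.052,0.048,0,-0.14],[0,-0.078,0.072,0,-0.21],[0,-0.103,0.095,0,-0.27],[0,-0.122,0.113,0,-0.32],[0,-0.134,0.124,0,-0.35],[0,-0.139,0.128,0,-0.357]]]' && python3 -m pendant '[[[0,0,0,0.004,0],[0,0,0,0.012,0],[0,0,0,0.024,0],[0,0,0,0.038,0],[0,0,0,0.05,0],[0,0,0,0.058,0],[0,0,0,0.062,0],[0,0,0,0.062,0]]]'; python3 go.py 663.3 -214.5 84.5 5.2
python3 - <<'E'
from cell import env
import cv2,pickle
for n in("top","scene"):
    d=env.read_camera(n);pickle.dump(d,open(n+"1.pkl","wb"));cv2.imwrite(f"pics/{n}1.png",d["image"])
    if n=="scene":a=cv2.resize(d["image"][250:420,50:350],(750,425),interpolation=cv2.INTER_CUBIC);cv2.imwrite("pics/s1c.png",a)
E
```

```text
t: 6.55
eef_pos: [663.1, -213.1, 162.5]
tcp_rot: [-3.14, -0.001, 1.663]
ft_force: [-0.5, 1.4, -2.8]
opening: 0.457
t: 7.35
eef_pos: [663.1, -211.9, 101.4]
tcp_rot: [-3.141, -0.0, 1.663]
ft_force: [1.0, 0.2, -2.7]
opening: 0.46
t 7.3 pos [ 663.1 -211.9  101.4] jaw 5.3 F [ 1.   0.2 -2.7] open 0.46 j6 -0.5
shift [-0.0026 -0.      0.0169] turn 0.001
```

View pics/s1c.png

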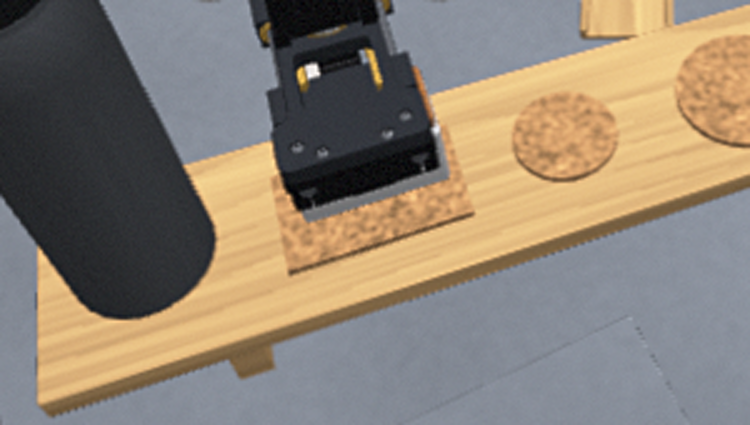

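```bash
python3 -m pendant '[[[0,-0.001,0,0.003,0],[0,-0.002,0,0.007,0],[0,-0.0026,0,0.011,0],[0,-0.0026,0,0.014,0],[0,-0.0026,0,0.016,0],[0,-0.0026,0,0.0165,0],[0,-0.0026,0,0.0165,0],[0,-0.0026,0,0.0165,0]]]' && python3 go.py 663.3 -214.5 84 5.2
```

```text
t: 8.25
eef_pos: [663.5, -214.6, 85.7]
tcp_rot: [3.141, 0.0, 1.663]
ft_force: [-0.5, -0.3, -1.5]
opening: 0.458
t 8.2 pos [ 663.5 -214.6   85.7] jaw 5.3 F [-0.5 -0.3 -1.5] open 0.458 j6 -0.5
shift [ 0.0001 -0.0002  0.0017] turn 0.001
```

```bash
python3 -m pendant '[[[0,0,0,0.001,0],[0,0,0,0.0015,0],[0,0,0,0.0015,0],[0.6,0,0,0.0015,0],[1,0,0,0.0015,0],[1,0,0,0.0015,0],[1,0,0,0.0015,0],[1,0,0,0.0015,0]]]' && python3 -m pendant '[[[1,0,0,-0.004,0],[1,0,0,-0.016,0],[1,0,0,-0.036,0],[1,0,0,-0.06,0],[1,0,0,-0.085,0],[1,0,0,-0.105,0],[1,0,0,-0.118,0],[1,0,0,-0.122,0]]]'; python3 go.py 389.7 -316 205 5
```

```text
t: 9.05
eef_pos: [663.5, -214.6, 84.1]
tcp_rot: [3.141, -0.0, 1.663]
ft_force: [0.7, -0.2, -0.5]
opening: 0.827
t: 9.85
eef_pos: [663.8, -214.7, 208.1]
tcp_rot: [3.139, 0.001, 1.663]
ft_force: [0.2, -0.9, 0.5]
opening: 1.0
t 9.8 pos [ 663.8 -214.7  208.1] jaw 5.3 F [ 0.2 -0.9  0.5] open 1.0 j6 -0.5
shift [-0.0756 -0.2823  0.0025] turn 0.005
```

```bash
python3 -m pendant '[[[1,-0.002,-0.01,0,0],[1,-0.006,-0.03,0,0],[1,-0.012,-0.06,0,0],[1,-0.02,-0.095,0,0],[1,-0.03,-0.13,0,0],[1,-0.04,-0.165,0,0],[1,-0.05,-0.195,0,0],[1,-0.056,-0.21,0,0]]]' && python3 -m pendant '[[[1,-0.002,-0.01,0.004,0],[1,-0.005,-0.024,0.012,0],[1,-0.009,-0.04,0.022,0],[1,-0.013,-0.054,0.032,0],[1,-0.016,-0.064,0.04,0],[1,-0.018,-0.069,0.046,0],[1,-0.0196,-0.072,0.05,0],[1,-0.0196,-0.0723,0.05,0]]]'; python3 go.py 389.7 -316 50 5
python3 - <<'E'
from cell import env
from h import *
for n in("top","scene"):
    d=env.read_camera(n);W=cloud(d);u,v=topix(d,[[663.3,-214.5,125]])[0].round().astype(int)
    print(n,*rect(blob(d,W,(u,v),(118,133))))
d=env.read_camera("wrist");cv2.imwrite("pics/w2.png",d["image"])
E
```

```text
t: 10.65
eef_pos: [456.8, -290.0, 205.2]
tcp_rot: [-3.14, -0.001, 1.662]
ft_force: [0.6, -0.8, 0.1]
opening: 0.996
t: 11.45
eef_pos: [389.3, -315.9, 155.5]
tcp_rot: [-3.141, -0.001, 1.663]
ft_force: [0.3, 0.4, 0.5]
opening: 1.0
t 11.4 pos [ 389.3 -315.9  155.5] jaw 5.3 F [0.3 0.4 0.5] open 1.0 j6 -0.91
shift [-0.0002  0.0004  0.1055] turn 0.005
top [ 661.7 -211.9   82.1   42.1  -84.2] [ 660.9 -211.2  124.6  124.5  775. ]
scene [ 664.1 -212.7   81.8   42.3  -84.2] [ 667.2 -212.9  125.8  126.2 1551. ]
```

View pics/w2.png

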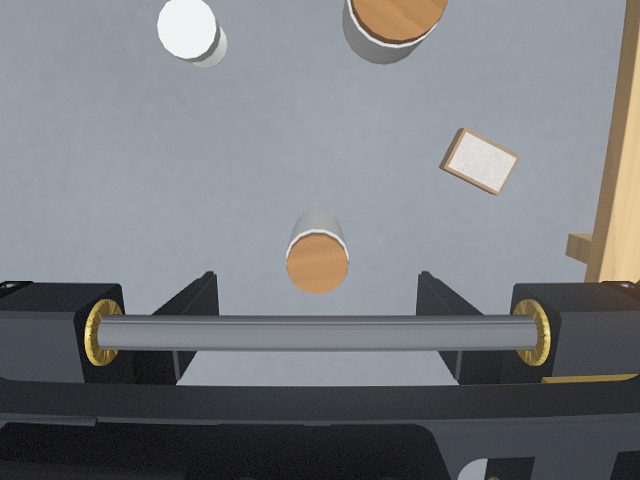

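```bash
python3 -m pendant '[[[1,0,0,0.008,0],[1,0,0,0.024,0],[1,0,0,0.044,0],[1,0,0,0.064,0],[1,0,0,0.082,0],[1,0,0,0.096,0],[1,0,0,0.104,0],[1,0,0,0.1055,0]]]' && python3 -m pendant '[[[1,0,0,0,0],[0,0,0,0,0],[0,0,0,0,0],[0,0,0,0,0],[0,0,0,0,0],[0,0,0,0,0],[0,0,0,0,0],[0,0,0,0,0]]]'; python3 go.py 390 -316 50 5; python3 -m pendant '[[[0,0,0,-0.005,0],[0,0,0,-0.018,0],[0,0,0,-0.04,0],[0,0,0,-0.07,0],[0,0,0,-0.1,0],[0,0,0,-0.125,0],[0,0,0,-0.14,0],[0,0,0,-0.145,0]]]';  python3 go.py 652.5 -94 195 5
```

```text
t: 12.4
eef_pos: [389.2, -315.5, 49.6]
tcp_rot: [-3.141, -0.001, 1.663]
ft_force: [-0.5, -0.1, 0.5]
opening: 0.998
t: 13.2
eef_pos: [389.3, -315.8, 50.5]
tcp_rot: [3.142, -0.0, 1.663]
ft_force: [-0.6, -0.6, -0.3]
opening: 0.467
t 13.2 pos [ 389.3 -315.8   50.5] jaw 5.3 F [-0.6 -0.6 -0.3] open 0.467 j6 -0.91
shift [-0.0002  0.0007  0.0005] turn 0.005
t: 14.0
eef_pos: [389.5, -316.0, 197.2]
tcp_rot: [3.14, 0.002, 1.663]
ft_force: [0.6, -0.3, -2.1]
opening: 0.435
t 14.0 pos [ 389.5 -316.   197.2] jaw 5.3 F [ 0.6 -0.3 -2.1] open 0.435 j6 -0.91
shift [0.1969 0.2823 0.0022] turn 0.005
```

```bash
python3 -m pendant '[[[0,0.005,0.007,0,0],[0,0.014,0.02,0,0],[0,0.027,0.039,0,0],[0,0.042,0.061,0,0],[0,0.058,0.083,0,0],[0,0.074,0.105,0,0],[0,0.089,0.127,0,0],[0,0.102,0.146,0,0]]]' && python3 -m pendant '[[[0,0.013,0.019,0,0],[0,0.028,0.04,0,0],[0,0.044,0.063,0,0],[0,0.06,0.086,0,0],[0,0.074,0.106,0,0],[0,0.085,0.122,0,0],[0,0.092,0.132,0,0],[0,0.095,0.1363,0,0]]]' && python3 -m pendant '[[[0,0,0,0.004,0],[0,0,0,0.012,0],[0,0,0,0.024,0],[0,0,0,0.038,0],[0,0,0,0.05,0],[0,0,0,0.058,0],[0,0,0,0.062,0],[0,0,0,0.063,0]]]'; python3 go.py 652.5 -94 115 5
```

```text
t: 14.8
eef_pos: [526.1, -199.1, 194.0]
tcp_rot: [-3.14, -0.001, 1.663]
ft_force: [0.5, 0.5, -1.1]
opening: 0.437
t: 15.6
eef_pos: [652.6, -92.6, 194.2]
tcp_rot: [-3.14, -0.001, 1.664]
ft_force: [-0.1, -0.2, -2.3]
opening: 0.44
t: 16.4
eef_pos: [652.2, -93.7, 132.0]
tcp_rot: [-3.141, -0.0, 1.663]
ft_force: [-0.8, -1.1, -2.5]
opening: 0.44
t 16.4 pos [652.2 -93.7 132. ] jaw 5.3 F [-0.8 -1.1 -2.5] open 0.44 j6 -0.33
shift [-0.0003  0.0002  0.017 ] turn 0.005
```

```bash
python3 -m pendant '[[[0,0,0,0.003,0],[0,0,0,0.007,0],[0,0,0,0.01,0],[0,0,0,0.012,0],[0,0,0,0.013,0],[0,0,0,0.014,0],[0,0,0,0.0145,0],[0,0,0,0.0145,0]]]' && python3 -m pendant '[[[0,0,0,0.0003,0],[0,0,0,0.0006,0],[0,0,0,0.0009,0],[0,0,0,0.0012,0],[0,0,0,0.0015,0],[0,0,0,0.0015,0],[0,0,0,0.0015,0],[0,0,0,0.0015,0]]]'; python3 go.py 652.5 -94 115.5 5
```

```text
t: 17.2
eef_pos: [652.3, -93.7, 118.0]
tcp_rot: [3.141, -0.0, 1.663]
ft_force: [0.6, -0.3, -2.8]
opening: 0.437
t: 18.0
eef_pos: [652.3, -93.7, 116.6]
tcp_rot: [3.141, -0.0, 1.663]
ft_force: [0.1, 0.5, -1.5]
opening: 0.439
t 18.0 pos [652.3 -93.7 116.6] jaw 5.3 F [ 0.1  0.5 -1.5] open 0.439 j6 -0.33
shift [-0.0003  0.0001  0.0011] turn 0.005
```

Slim: down another 1 mm, release, retreat, then on to the wide tin.

```bash
python3 -m pendant '[[[0,0,0,0.0005,0],[0,0,0,0.0011,0],[0,0,0,0.0011,0],[0.6,0,0,0.0011,0],[1,0,0,0.0011,0],[1,0,0,0.0011,0],[1,0,0,0.0011,0],[1,0,0,0.0011,0]]]' && python3 -m pendant '[[[1,0,0,-0.003,0],[1,0,0,-0.012,0],[1,0,0,-0.03,0],[1,0,0,-0.055,0],[1,0,0,-0.08,0],[1,0,0,-0.1,0],[1,0,0,-0.113,0],[1,0,0,-0.117,0]]]'; python3 go.py 426.7 -141.5 130 5
```

```text
t: 18.8
eef_pos: [652.3, -93.7, 115.4]
tcp_rot: [3.142, -0.0, 1.663]
ft_force: [0.6, 0.1, 0.6]
opening: 0.798
t: 19.6
eef_pos: [652.7, -93.8, 234.3]
tcp_rot: [3.139, 0.001, 1.663]
ft_force: [0.4, 0.3, 0.1]
opening: 0.999
t 19.6 pos [652.7 -93.8 234.3] jaw 5.3 F [0.4 0.3 0.1] open 0.999 j6 -0.33
shift [-0.0267 -0.2296  0.1037] turn 0.005
```

```bash
python3 -m pendant '[[[1,-0.001,-0.01,0,0],[1,-0.004,-0.032,0,0],[1,-0.008,-0.064,0,0],[1,-0.012,-0.1,0,0],[1,-0.016,-0.14,0,0],[1,-0.021,-0.18,0,0],[1,-0.025,-0.212,0,0],[1,-0.0265,-0.226,0,0]]]' && python3 -m pendant '[[[1,0,-0.002,0.01,0],[1,0,-0.003,0.025,0],[1,0,-0.0035,0.045,0],[1,0,-0.0035,0.065,0],[1,0,-0.0035,0.083,0],[1,0,-0.0035,0.096,0],[1,0,-0.0035,0.102,0],[1,0,-0.0035,0.1035,0]]]'; python3 go.py 426.7 -141.5 20 5
python3 - <<'E'
from cell import env
from h import *
for n in("top","scene"):
    d=env.read_camera(n);W=cloud(d);u,v=topix(d,[[652,-94,165]])[0].round().astype(int)
    print(n,*rect(blob(d,W,(u,v),(156,174))))
d=env.read_camera("wrist");cv2.imwrite("pics/w3.png",d["image"])
E
```

```text
t: 20.4
eef_pos: [426.7, -140.7, 231.7]
tcp_rot: [-3.14, -0.001, 1.662]
ft_force: [0.4, 0.1, 1.1]
opening: 1.001
t: 21.2
eef_pos: [426.5, -140.9, 127.7]
tcp_rot: [-3.14, -0.001, 1.663]
ft_force: [0.3, -0.1, 0.2]
opening: 1.003
t 21.2 pos [ 426.5 -140.9  127.7] jaw 5.3 F [ 0.3 -0.1  0.2] open 1.003 j6 -0.56
shift [-0.0007  0.0003  0.1077] turn 0.005
top [651.1 -94.   38.1  37.1 -25.3] [650.1 -93.7 164.3 164.4 306. ]
scene [653.9 -95.2  37.8  37.4  12.7] [656.9 -95.4 165.3 166.2 551. ]
```

View pics/w3.png

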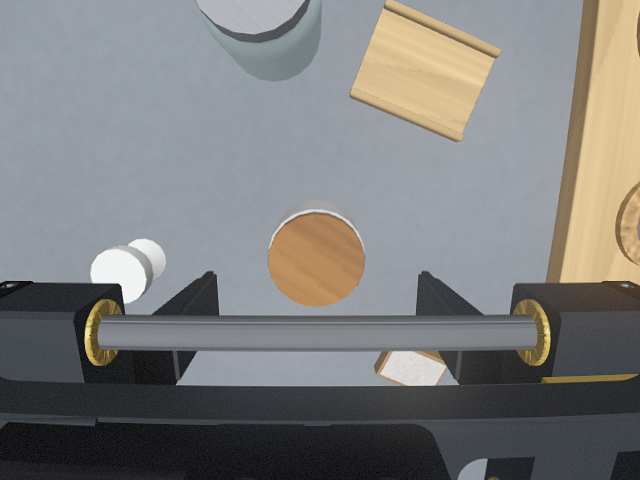

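```bash
python3 -m pendant '[[[1,0,0,0.008,0],[1,-0.0005,0,0.024,0],[1,-0.0005,0,0.044,0],[1,-0.0005,0,0.064,0],[1,-0.0005,0,0.083,0],[1,-0.0005,0,0.098,0],[1,-0.0005,0,0.106,0],[1,-0.0005,0,0.1077,0]]]' && python3 -m pendant '[[[1,0,0,0,0],[0,0,0,0,0],[0,0,0,0,0],[0,0,0,0,0],[0,0,0,0,0],[0,0,0,0,0],[0,0,0,0,0],[0,0,0,0,0]]]'; python3 go.py 426.7 -141.5 20 5; python3 -m pendant '[[[0,0,0,-0.002,0],[0,0,0,-0.01,0],[0,0,0,-0.03,0],[0,0,0,-0.06,0],[0,0,0,-0.09,0],[0,0,0,-0.115,0],[0,0,0,-0.13,0],[0,0,0,-0.135,0]]]';  python3 go.py 649 25.5 155 5
```

```text
t: 22.15
eef_pos: [426.1, -141.6, 20.6]
tcp_rot: [-3.141, -0.001, 1.663]
ft_force: [0.3, -0.2, 0.7]
opening: 1.003
t: 22.95
eef_pos: [426.3, -141.7, 21.4]
tcp_rot: [3.141, 0.0, 1.663]
ft_force: [-0.6, -0.3, 6.1]
opening: 0.69
t 22.9 pos [ 426.3 -141.7   21.4] jaw 5.3 F [-0.6 -0.3  6.1] open 0.69 j6 -0.56
shift [0.0002 0.0004 0.0014] turn 0.005
t: 23.75
eef_pos: [426.5, -141.8, 157.9]
tcp_rot: [3.139, 0.001, 1.663]
ft_force: [-0.3, -0.8, -2.6]
opening: 0.687
t 23.8 pos [ 426.5 -141.8  157.9] jaw 5.3 F [-0.3 -0.8 -2.6] open 0.687 j6 -0.56
shift [0.1461 0.2369 0.0033] turn 0.005
```

```bash
python3 -m pendant '[[[0,0.005,0.006,0,0],[0,0.014,0.017,0,0],[0,0.027,0.033,0,0],[0,0.042,0.052,0,0],[0,0.058,0.072,0,0],[0,0.074,0.092,0,0],[0,0.088,0.11,0,0],[0,0.1,0.126,0,0]]]' && python3 -m pendant '[[[0,0.01,0.016,0,0],[0,0.019,0.034,0,0],[0,0.027,0.053,0,0],[0,0.034,0.072,0,0],[0,0.04,0.088,0,0],[0,0.044,0.1,0,0],[0,0.046,0.108,0,0],[0,0.0461,0.111,0,0]]]' && python3 -m pendant '[[[0,0,0,0.004,0],[0,0,0,0.012,0],[0,0,0,0.024,0],[0,0,0,0.036,0],[0,0,0,0.046,0],[0,0,0,0.053,0],[0,0,0,0.056,0],[0,0,0,0.057,0]]]'; python3 go.py 649 25.5 86.4 5
```

```text
t: 24.55
eef_pos: [543.4, -28.5, 154.8]
tcp_rot: [-3.14, -0.001, 1.664]
ft_force: [-0.4, -0.5, -2.6]
opening: 0.691
t: 25.35
eef_pos: [649.1, 26.6, 154.9]
tcp_rot: [-3.14, -0.0, 1.664]
ft_force: [-0.4, 1.1, -2.1]
opening: 0.69
t: 26.15
eef_pos: [648.8, 25.5, 98.9]
tcp_rot: [-3.141, -0.0, 1.663]
ft_force: [-0.3, 0.3, -2.5]
opening: 0.69
t 26.1 pos [648.8  25.5  98.9] jaw 5.3 F [-0.3  0.3 -2.5] open 0.69 j6 -0.15
shift [-0.      0.0002  0.0125] turn 0.005
```

```bash
python3 -m pendant '[[[0,0,0,0.003,0],[0,0,0,0.006,0],[0,0,0,0.008,0],[0,0,0,0.009,0],[0,0,0,0.01,0],[0,0,0,0.0105,0],[0,0,0,0.0105,0],[0,0,0,0.0105,0]]]' && python3 -m pendant '[[[0,0,0,0.0003,0],[0,0,0,0.0006,0],[0,0,0,0.0009,0],[0,0,0,0.0012,0],[0,0,0,0.0015,0],[0,0,0,0.0015,0],[0,0,0,0.0015,0],[0,0,0,0.0015,0]]]'; python3 go.py 649 25.5 86 5
```

```text
t: 26.95
eef_pos: [648.9, 25.6, 88.8]
tcp_rot: [3.141, -0.0, 1.663]
ft_force: [0.0, 0.1, -1.3]
opening: 0.686
t: 27.75
eef_pos: [648.8, 25.6, 87.2]
tcp_rot: [3.142, -0.0, 1.663]
ft_force: [-0.3, -0.2, -3.0]
opening: 0.69
t 27.8 pos [648.8  25.6  87.2] jaw 5.3 F [-0.3 -0.2 -3. ] open 0.69 j6 -0.15
shift [-0.0001  0.0001  0.0012] turn 0.005
```

```bash
python3 -m pendant '[[[0,0,0,0.0005,0],[0,0,0,0.0011,0],[0,0,0,0.0014,0],[0.8,0,0,0.0014,0],[1,0,0,0.0014,0],[1,0,0,0.0014,0],[1,0,0,0.0014,0],[1,0,0,0.0014,0]]]' && python3 -m pendant '[[[1,0,0,-0.003,0],[1,0,0,-0.012,0],[1,0,0,-0.03,0],[1,0,0,-0.055,0],[1,0,0,-0.08,0],[1,0,0,-0.1,0],[1,0,0,-0.113,0],[1,0,0,-0.117,0]]]'; python3 go.py 435.5 151 150 32.3
```

```text
t: 28.55
eef_pos: [648.9, 25.6, 85.7]
tcp_rot: [-3.142, -0.0, 1.663]
ft_force: [-0.1, -0.2, -0.1]
opening: 0.99
t: 29.35
eef_pos: [649.2, 25.5, 204.6]
tcp_rot: [3.139, 0.0, 1.663]
ft_force: [0.6, 0.1, -0.1]
opening: 1.003
t 29.4 pos [649.2  25.5 204.6] jaw 5.3 F [ 0.6  0.1 -0.1] open 1.003 j6 -0.15
shift [ 0.1446 -0.2014  0.0541] turn -0.472
```

```bash
python3 -m pendant '[[[1,0.006,-0.008,0,-0.02],[1,0.02,-0.027,0,-0.07],[1,0.04,-0.055,0,-0.14],[1,0.062,-0.086,0,-0.21],[1,0.084,-0.117,0,-0.28],[1,0.106,-0.147,0,-0.35],[1,0.123,-0.171,0,-0.4],[1,0.13,-0.18,0,-0.43]]]'; python3 go.py 435.5 151 150 32.3
```

```text
t: 30.15
eef_pos: [454.6, 139.4, 202.1]
tcp_rot: [-3.139, -0.001, 2.097]
ft_force: [0.4, -0.9, 0.6]
opening: 0.997
t 30.1 pos [454.6 139.4 202.1] jaw 30.1 F [ 0.4 -0.9  0.6] open 0.997 j6 -0.37
shift [ 0.0195 -0.0106  0.0521] turn -0.038
```

```bash
python3 -m pendant '[[[1,0.003,-0.002,0.006,-0.01],[1,0.008,-0.004,0.016,-0.02],[1,0.013,-0.007,0.028,-0.03],[1,0.017,-0.009,0.038,-0.038],[1,0.019,-0.0102,0.046,-0.038],[1,0.0195,-0.0106,0.051,-0.038],[1,0.0195,-0.0106,0.052,-0.038],[1,0.0195,-0.0106,0.052,-0.038]]]'; python3 go.py 435.5 151 40 32.3
python3 - <<'E'
from cell import env
from h import *
for n in("top","scene"):
    d=env.read_camera(n);W=cloud(d);u,v=topix(d,[[649,25.5,129]])[0].round().astype(int)
    print(n,*rect(blob(d,W,(u,v),(121,137))))
d=env.read_camera("wrist");cv2.imwrite("pics/w4.png",d["image"])
E
```

```text
t: 30.95
eef_pos: [439.0, 150.0, 150.8]
tcp_rot: [3.142, -0.0, 2.13]
ft_force: [-0.3, 0.3, 0.3]
opening: 0.998
t 30.9 pos [439.  150.  150.8] jaw 32.1 F [-0.3  0.3  0.3] open 0.998 j6 -0.37
shift [ 0.0027 -0.0025  0.1108] turn -0.004
top [646.1  25.4  62.2  61.2   0. ] [646.   25.4 128.8 128.9 736. ]
scene [650.4  24.5  61.7  61.6   3. ] [ 653.7   23.4  129.9  130.4 1124. ]
```

View pics/w4.png

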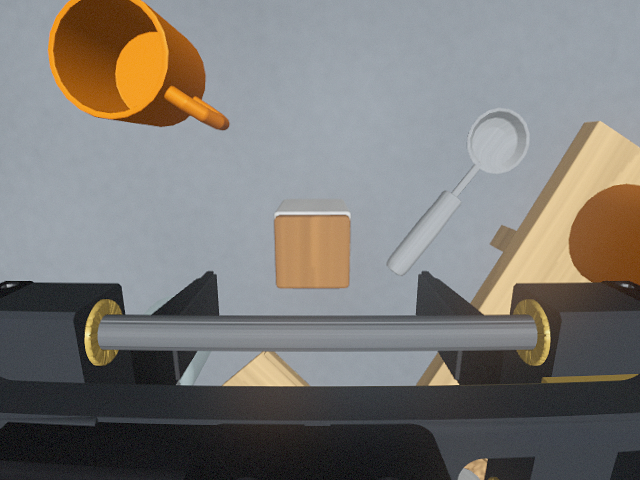

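```bash
python3 go.py 435.5 151 40 32.3
```

```text
t 31.1 pos [439.  150.1 151.2] jaw 32.1 F [-0.1  1.3 -0. ] open 1.001 j6 -0.37
shift [ 0.0027 -0.0026  0.1111] turn -0.004
```

```bash
python3 -m pendant '[[[1,0.001,-0.001,0.008,-0.004],[1,0.002,-0.002,0.024,-0.004],[1,0.0027,-0.0026,0.044,-0.004],[1,0.0027,-0.0026,0.066,-0.004],[1,0.0027,-0.0026,0.086,-0.004],[1,0.0027,-0.0026,0.101,-0.004],[1,0.0027,-0.0026,0.109,-0.004],[1,0.0027,-0.0026,0.111,-0.004]]]' && python3 -m pendant '[[[1,0,0,0,0],[0,0,0,0,0],[0,0,0,0,0],[0,0,0,0,0],[0,0,0,0,0],[0,0,0,0,0],[0,0,0,0,0],[0,0,0,0,0]]]'; python3 go.py 435.5 151 40 32.3; python3 -m pendant '[[[0,0,0,0,0],[0,0,0,-0.008,0],[0,0,0,-0.026,0],[0,0,0,-0.056,0],[0,0,0,-0.09,0],[0,0,0,-0.118,0],[0,0,0,-0.136,0],[0,0,0,-0.142,0]]]';  python3 go.py 636.4 145 180 9
```

```text
t: 31.9
eef_pos: [434.8, 150.9, 39.1]
tcp_rot: [-3.14, -0.001, 2.135]
ft_force: [-0.4, 0.7, -0.4]
opening: 0.998
t: 32.7
eef_pos: [435.1, 151.0, 39.9]
tcp_rot: [3.141, -0.0, 2.135]
ft_force: [-1.1, -1.4, 2.1]
opening: 0.544
t 32.7 pos [435.1 151.   39.9] jaw 32.3 F [-1.1 -1.4  2.1] open 0.544 j6 -0.37
shift [-0.0002  0.0003 -0.0001] turn 0.0
t: 33.5
eef_pos: [435.4, 151.1, 183.8]
tcp_rot: [3.139, 0.001, 2.135]
ft_force: [0.1, 0.3, -2.4]
opening: 0.547
t 33.5 pos [435.4 151.1 183.8] jaw 32.3 F [ 0.1  0.3 -2.4] open 0.547 j6 -0.37
shift [-0.1126  0.1666  0.0044] turn 0.407
```

```bash
python3 -m pendant '[[[0,-0.004,0.006,0,0.02],[0,-0.013,0.019,0,0.06],[0,-0.027,0.04,0,0.12],[0,-0.044,0.065,0,0.18],[0,-0.062,0.092,0,0.24],[0,-0.08,0.118,0,0.3],[0,-0.093,0.138,0,0.35],[0,-0.1,0.148,0,0.38]]]'; python3 go.py 636.4 145 124 9
```

```text
t: 34.3
eef_pos: [615.3, 145.2, 179.4]
tcp_rot: [-3.139, -0.0, 1.751]
ft_force: [-1.1, -0.2, -2.7]
opening: 0.55
t 34.3 pos [615.3 145.2 179.4] jaw 10.3 F [-1.1 -0.2 -2.7] open 0.55 j6 -0.05
shift [-0.004   0.0208  0.0554] turn 0.023
```

```bash
python3 -m pendant '[[[0,-0.001,0.006,0.004,0.01],[0,-0.003,0.013,0.012,0.023],[0,-0.004,0.018,0.022,0.023],[0,-0.004,0.0208,0.034,0.023],[0,-0.004,0.0208,0.044,0.023],[0,-0.004,0.0208,0.052,0.023],[0,-0.004,0.0208,0.055,0.023],[0,-0.004,0.0208,0.055,0.023]]]'; python3 go.py 636.4 145 106.5 9
```

```text
t: 35.1
eef_pos: [634.6, 145.5, 126.5]
tcp_rot: [-3.141, -0.0, 1.732]
ft_force: [-0.4, -0.1, -2.2]
opening: 0.547
t 35.1 pos [634.6 145.5 126.5] jaw 9.2 F [-0.4 -0.1 -2.2] open 0.547 j6 -0.04
shift [-0.0008  0.0017  0.02  ] turn 0.004
```

```bash
python3 -m pendant '[[[0,-0.0008,0.001,0.003,0],[0,-0.0008,0.0017,0.008,0],[0,-0.0008,0.0017,0.012,0],[0,-0.0008,0.0017,0.015,0],[0,-0.0008,0.0017,0.017,0],[0,-0.0008,0.0017,0.018,0],[0,-0.0008,0.0017,0.0185,0],[0,-0.0008,0.0017,0.0185,0]]]' && python3 -m pendant '[[[0,0,0,0.0003,0],[0,0,0,0.0006,0],[0,0,0,0.0009,0],[0,0,0,0.0012,0],[0,0,0,0.0012,0],[0,0,0,0.0012,0],[0,0,0,0.0012,0],[0,0,0,0.0012,0]]]'; python3 go.py 636.4 145 105 9
```

```text
t: 35.9
eef_pos: [636.7, 145.0, 108.4]
tcp_rot: [3.142, -0.0, 1.732]
ft_force: [0.8, -0.3, -2.7]
opening: 0.546
t: 36.7
eef_pos: [636.6, 145.0, 107.1]
tcp_rot: [3.142, -0.0, 1.732]
ft_force: [0.5, -0.0, -2.6]
opening: 0.544
t 36.7 pos [636.6 145.  107.1] jaw 9.2 F [ 0.5 -0.  -2.6] open 0.544 j6 -0.04
shift [ 0.0001 -0.0002  0.0021] turn 0.004
```

```bash
python3 -m pendant '[[[0,0,0,0.0006,0],[0,0,0,0.0012,0],[0,0,0,0.0018,0],[0,0,0,0.0018,0],[0.7,0,0,0.0018,0],[1,0,0,0.0018,0],[1,0,0,0.0018,0],[1,0,0,0.0018,0]]]' && python3 -m pendant '[[[1,0,0,0,0],[1,0,0,-0.004,0],[1,0,0,-0.015,0],[1,0,0,-0.038,0],[1,0,0,-0.066,0],[1,0,0,-0.094,0],[1,0,0,-0.114,0],[1,0,0,-0.12,0]]]' && python3 -m pendant '[[[1,0,-0.01,0,0],[1,0,-0.03,0,0],[1,0,-0.06,0,0],[1,0,-0.095,0,0],[1,0,-0.13,0,0],[1,0,-0.165,0,0],[1,0,-0.19,0,0],[1,0,-0.2,0,0]]]'
python3 - <<'E'
from cell import env
from h import *
M=dict(oblong=(663.3,-214.5,125),square=(636.4,145,149),wide=(649,25.5,129),slim=(652.5,-94,165),jar=(381.5,7.5,105))
for c in("top","scene"):
    d=env.read_camera(c);W=cloud(d)
    for n,p in M.items():
        u,v=topix(d,[p])[0].round().astype(int);q=blob(d,W,(u,v),(p[2]-8,p[2]+8));print(c,n,*(rect(q) if len(q) else ["none"]))
    cv2.imwrite(f"pics/{c}F.png",d["image"])
    X,Y=np.meshgrid(np.arange(720,560,-1.),np.arange(220,-300,-1.),indexing="ij")
    uv=topix(d,np.stack([X,Y,0*X+65],-1).reshape(-1,3)).reshape(*X.shape,2).astype(np.float32)
    cv2.imwrite(f"pics/o{c}F.png",cv2.resize(cv2.remap(d["image"],uv,None,cv2.INTER_CUBIC),None,fx=1.5,fy=1.5))
a=[cv2.imread(f"pics/o{c}F.png") for c in("top","scene")];cv2.imwrite("pics/orthoF.png",np.vstack(a))
E
```

```text
t: 37.5
eef_pos: [636.7, 145.0, 105.5]
tcp_rot: [3.141, -0.0, 1.732]
ft_force: [0.2, 0.3, 0.0]
opening: 0.825
t: 38.3
eef_pos: [637.3, 145.1, 228.6]
tcp_rot: [3.137, 0.0, 1.732]
ft_force: [0.2, 0.4, -0.4]
opening: 0.999
t: 39.1
eef_pos: [436.3, 112.6, 224.6]
tcp_rot: [-3.14, -0.0, 1.732]
ft_force: [0.8, -0.7, -0.2]
opening: 0.997
top oblong [ 661.7 -212.    82.3   42.4  -84.5] [ 660.7 -211.   124.4  124.5  785. ]
top square [634.9 144.1  49.5  49.1   8.6] [633.8 144.1 148.5 148.6 578. ]
top wide [646.   25.4  61.8  61.5  88. ] [646.1  25.4 128.7 128.7 738. ]
top slim [651.1 -93.8  38.3  37.   27.6] [650.1 -93.8 164.4 164.5 305. ]
top jar [380.4   7.4  57.8  57.7  46.3] [379.8   7.8 105.  105.  695. ]
scene oblong [ 664.2 -212.7   82.2   43.   -83.4] [ 667.4 -213.   125.6  126.1 1579. ]
scene square [637.  143.6  51.3  49.5   8.4] [641.3 142.4 149.5 150.2 787. ]
scene wide [650.4  25.   62.5  61.2 -17.4] [ 653.7   23.5  129.9  130.5 1118. ]
scene slim [653.7 -94.7  38.2  37.6 -21.6] [656.7 -95.3 165.5 166.2 536. ]
scene jar [383.1   7.7  58.8  58.1  -1.6] [387.1   6.8 105.7 106.4 552. ]
```

View pics/orthoF.png

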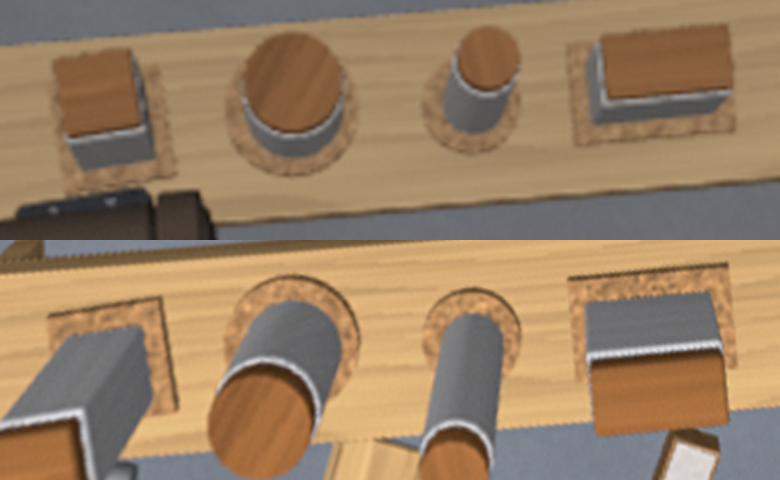

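View pics/sceneF.png

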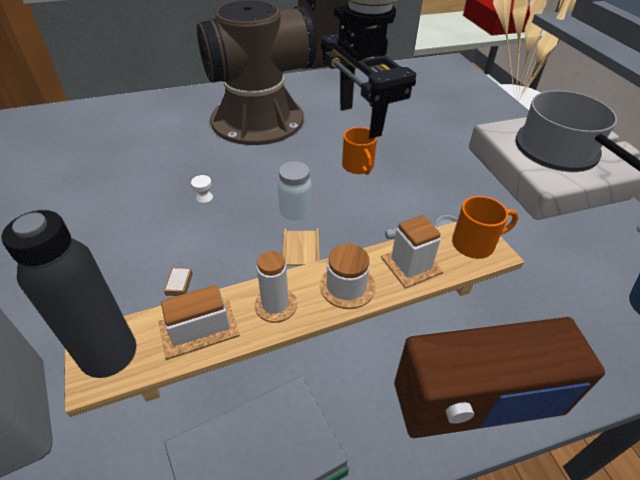

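```bash
python3 -c "
from cell import env
print(env.job_done())"
```

```text
the job is handed in; nothing more can be done
None
```

All four tins are back on the shelf, each upright on its own mat, and the job is handed in with the arm clear of everything. The last move ended at t ≈ 39 s of the 134 s allowed.

| Check | Result | Limit |
|---|---|---|
| Tin centre to mat centre, each camera's own tin and mat readings | about 1–2.5 mm for all four | 12 mm |
| Oblong and square tin alignment with their mats | within about 1–2° | 0.2 rad (11°) |
| Lid heights with the tins on the mats | within about 1–2 mm of nominal, so flat and upright | – |
| Glass jar position | unchanged to within 0.1–0.3 mm | 20 mm |

I did not measure the flask at the end; in the first and last scene pictures it stands in the same place.

The two fixed cameras disagreed by about 3 mm in x throughout. I averaged them for the targets, and the error is well inside the 12 mm limit.

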